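# Strip a gear pump and lay its parts out in order

### The arm

A 6-joint arm with a two-finger parallel gripper is mounted at the origin on a cart in front of the work surface, level with it; the furniture and walls round the work are solid. World frame = base frame: x ahead of the robot, y to its left, z up, the work surface at z = 0. Lengths are in m, angles in rad, forces in N, time in s.
With the tool pointing down it reaches from about 0.2 to 0.875 m from the base axis. Payload 3.4 kg.
Tool frame: the origin (TCP) lies at the centre of the arm's flange, where the gripper is bolted on; the fingertips stand 199 mm ahead of it and the grasp point (between the pads) lies 180 mm ahead of it; z points along the fingers, y is the line along which they close (so a half turn about z gives the same grasp; the last joint's range is limited). The gripper opens to 94 mm and grips with 3 to 60 N. Pads are 16 mm wide; open, the fingers measure 119 mm over their backs; the gripper's body (75 mm by 177 mm) begins 78 mm behind the grasp point.
Start: joints at [1.074, 0.276, 1.505, -0, 1.361, -0.121], TCP at [0.211, 0.535, 0.405] pointing down, gripper open.
Joint ranges: [-2.89, 2.89], [-0.75, 2.08], [0.22, 2.7], [-1.18, 4.32], [0.11, 2.71], [-2.7, 2.7]. Speed limits (rad/s): [2.57, 2.57, 3.14, 3.14, 3.14, 3.14].

### API

Orientations are given as a unit quaternion [x, y, z, w].
In Python, from workcell import * gives the robot as it stands.
- The arm moves only by the tool jog_arm, never from a script. Its argument "steps" is a list that holds one entry, the list of rows, each a list of 5 numbers: the shift along the tool's x, y, z in m, then the turn about the tool's z in degrees, then the closure, from 0 (fully open) to 1 (shut). A call has 1 to 10 rows; each row shifts and turns the commanded pose from where the row before left it, along the tool's axes as they then stand; what a row does not reach is not made up. A row lasts 1/8 s, in which the tool goes at most 62.5 mm and 10.7 degrees, less where a joint would pass 70% of its speed; a pose out of reach is approached as far as the arm can. A call is refused whole if a number of a shift passes 0.0625 or a number of a turn 10.7, either way. A call with a gripper value outside its range is refused whole. The fingers move at their own pace and stop on an object; "squeeze" is the grip in N (left out, the last holds). Time passes only in rows, so rows that do not move let the fingers close. It gives the time, the measured TCP pose, the force, the opening and the grip force at its end, in the units of the state.
- state(): the state, without advancing time (a new reading comes with each control period).
- grab_frame(name): name is "side" or "top"; returns (picture, depth): 400x640x3 uint8, red, green, blue; 400x640 float32, m along the optical axis (not along the pixel's ray), 0 where there is no reading.
- get_calibration(name): a dict with "fov_y" (degrees; the focal length in pixels is half the picture's height over the tangent of half this angle, whatever the lens; pixels are square), "cx", "cy" (the principal point, pixels), "extrinsics" (4x4, takes a point from camera to world coordinates). Camera axes: x right, y down, z forward; pixel columns grow to the right and rows downward; lengths in m; the calibration is good to about 2 mm. A picture is of the moment at which its call begins. get_calibration takes no time and is no camera call.
- hand_in(): hands the job in; it is judged then, once.
The state is a dict: "clock": time; "joint_positions": joint angles; "joint_velocities": joint speeds; "joint_efforts": joint torques, N m; "eef_pos": TCP position; "ee_rot": TCP orientation; "wrist_force": force on the tool from outside, world axes, zero at the start; "torque": the same for the moment, N m; "gripper_width": finger opening in m; "grip_force": force on a finger pad.
Only numpy, scipy, OpenCV 4.12 (cv2) and the standard library are available. Lean on these libraries where they do the work, as an engineer would, in place of code of your own. Each camera call takes 0.05 s, during which the arm holds its last target. There are 200 camera calls.

### The job

Strip the gear pump and lay its parts out on the blue mat for inspection, in one row along the white centre line in this order, starting beside the screw tray: first the black coupling half, then the cover plate, then the steel drive gear with the long shaft, last the brass idler gear, with about 3 cm of clear space between each and the next (and between the tray and the first). Lift the cover plate straight up off its two dowels, keep it level and get it away before drawing the gears, and lay it flat, block upward, with its long side square across the line; stand the gears on their flat side and the coupling on its disc with the jaws up. Set everything down gently, and leave the screw tray, the tape and the solder reel where they are.

Things in the scene. Friction and masses are not known exactly. Their poses are not given: they have to be found in the camera images.
- pump: Aluminium gear pump fixed to the bench, housing 136 (x) x 76 x 40 mm high on a 156 x 92 mm foot, screws out. Origin: centre of underside, z up. Two pockets 20 mm deep in its top, at x = +24 and -24 mm, y = 0, hold the gears (either way round, 1 mm play). Two 8 mm dowels rise 13.5 mm above the top at (+56, +26) and (-56, -26) mm and locate the cover plate, whose axes are the pump's.
- cover_c (a point): Cover plate on the pump's dowels (9 mm holes, tight), 0.25 kg: aluminium, 136 (x) x 76 x 8 mm; in its middle a red block 18 (x) x 30 (y) mm, its top 30 mm above the plate's underside (plus a 3 mm screw head). Pinch the block across y: the gears' shafts stick out through holes at x = +24, -24 mm, up to 37 mm above the plate. Point: middle of the plate, 16 mm above its underside; z up.
- drive_c (a point): Loose drive gear, 0.28 kg: grey steel gear 53 mm across, 19.5 mm thick, flat underside, with a long 12 mm thick shaft rising 45 mm above it (64.5 mm in all); pinch the shaft. Stands in one pocket of the pump, the gear level with the pump's top, the shaft sticking 37 mm out above the cover plate. Point: on its axis, 32 mm above its underside; z up along the shaft.
- idler_c (a point): Loose idler gear, 0.24 kg: brass gear 53 mm across, 19.5 mm thick, flat underside, with a short 12 mm thick brass shaft rising 22 mm above it (41.5 mm in all); pinch the shaft. Stands in the pump's other pocket, the gear level with the pump's top; at first only the brass shaft's end shows, 14 mm above the cover plate. Point: on its axis, 21 mm above its underside; z up along the shaft.
- coupling_c (a point): Black shaft coupling half, loose, 0.06 kg, standing on the bench: round, 32 mm across, 28 mm high; the lower 18 mm is a plain disc, the upper 10 mm three jaws. Point: on its axis, 14 mm above its underside; z up.
- mat: Blue service mat, fixed on the bench: 176 mm (x) by 580 mm (y), 3 mm thick, with a white centre line along y through its middle and a thin white border. Origin: centre of its underside; y along the centre line, roughly to the robot's left; z up.
- tray_c (a point): Clear plastic tray full of small screws, 0.34 kg, standing on the centre line at one end of the mat (either end): 136 mm across the line, 91 mm along it, 41 mm high. The row of parts starts here. Point: its centre, 20 mm above its underside. Not to be moved.
- tape: Black roll of insulating tape lying on the centre line at the other end of the mat, 62 mm across, 19 mm high; origin at the centre of its underside. Not to be moved.
- reel: Solder reel with blue flanges standing on the bench behind the mat, 57 x 71 mm, 38 mm high; origin at the centre of its underside. Not to be moved.
Things that resemble listed ones, but are neither listed nor needed, are in the scene too. Of the things shaped like the part that bears coupling_c, the black one is meant.

How it is judged:
By the outcome, as a careful person would: the job done as asked, in the order asked, and still so for the second after the job is handed in, with the robot touching nothing.
It also fails if it takes over 128 s, if anything falls off the work surface, if the arm or the gripper's body presses on something with over 40 N, if the wrist force passes 120 N, or if a joint passes its speed limit or range.

## Working session

There is one attempt and no reset: what is moved stays moved. The work goes in short steps, Python scripts to look and compute and a tool call to move; the robot and the scene stay as the last step left them, time stands still between calls to the robot, and variables do not carry over. Pictures are saved under pics/ and viewed, at most 14 in all, crops included, and the job is handed in when it is done.

Besides the shell and the picture viewer there is one more tool, called after ">>>" as name(argument=value, ...), one argument or row to a line, values as JSON. jog_arm: Moves the arm, as the interface text tells. Its arguments: {"type":"object","properties":{"steps":{"type":"array","items":{"type":"array","items":{"type":"array","items":{"type":"number"}}}},"squeeze":{"type":"number"}},"required":["steps"]}

```bash
mkdir -p pics; cat > h.py <<'E'
from workcell import *
import numpy as np, cv2
def cal(n):
    c=get_calibration(n); return 200/np.tan(np.radians(c["fov_y"])/2),c["cx"],c["cy"],np.array(c["extrinsics"])
def cast(n,u,v,z):
    f,cx,cy,T=cal(n); d=T[:3,:3]@np.array([(u-cx)/f,(v-cy)/f,1]); o=T[:3,3]
    return o+d*(z-o[2])/d[2]
def cloud(n,D):
    f,cx,cy,T=cal(n); v,u=np.mgrid[:400,:640]
    P=np.stack([(u-cx)/f*D,(v-cy)/f*D,D],-1); return P@T[:3,:3].T+T[:3,3]
def save(n,name):
    I,D=grab_frame(n); cv2.imwrite(f"pics/{name}.png",I[:,:,::-1]); np.save(f"/tmp/{name}.npy",D); return I,D
E
python3 - <<'E'
from h import *
for n in("top","side"):
    save(n,n+"0"); print(n,cal(n))
print(state())
E
```

```text
top (np.float64(395.7116490451633), 323.33189806379204, 198.70794102190655, array([[-0.01520412, -0.9933977 ,  0.11370946,  0.45806139],
       [-0.99987819,  0.01470416, -0.00523434, -0.0264474 ],
       [ 0.00352778, -0.11377519, -0.99350026,  1.11532303],
       [ 0.        ,  0.        ,  0.        ,  1.        ]]))
side (np.float64(490.86184785379305), 312.22478573299804, 206.90093662146646, array([[ 0.99985913, -0.01569326,  0.00595325,  0.59970623],
       [-0.01125942, -0.36407786,  0.93130045, -1.20157476],
       [-0.0124477 , -0.93123629, -0.36420327,  0.51622488],
       [ 0.        ,  0.        ,  0.        ,  1.        ]]))
{'clock': 0.1, 'joint_positions': array([ 1.07404697e+00,  2.76511222e-01,  1.50596077e+00,  9.93838215e-06,
        1.36068389e+00, -1.20997897e-01]), 'joint_velocities': array([-1.24543301e-03, -1.90261311e-03, -3.00412572e-03, -2.42503980e-03,
       -2.56312119e-03,  9.88673488e-05]), 'joint_efforts': array([ 2.60134831e-03, -4.05456305e+01, -2.37779832e+01,  7.03817862e-02,
        2.98298348e-02, -4.52478912e-05]), 'eef_pos': array([0.21092741, 0.5347287 , 0.40392093]), 'ee_rot': array([ 1.86773393e-01,  9.82402712e-01, -7.43148831e-04, -2.42228856e-04]), 'wrist_force': array([-0.96667687,  0.42102792,  0.49563733]), 'torque': array([-0.05869526, -0.04434633,  0.0270325 ]), 'grip_force': 0.0, 'gripper_width': 0.09393274449502337}
```

View pics/top0.png

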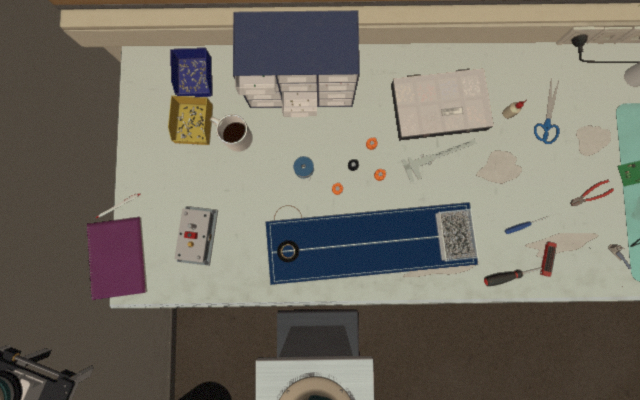

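View pics/side0.png

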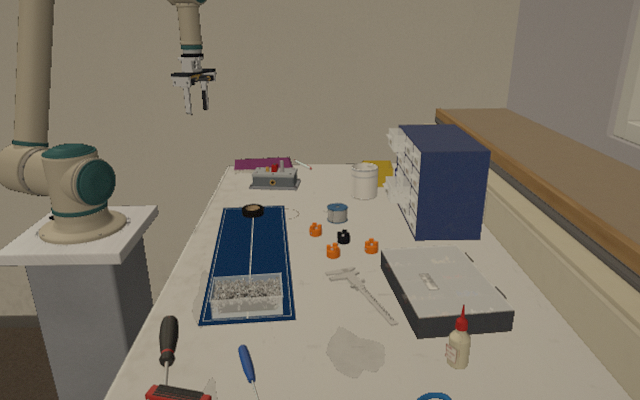

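The top view shows the pump at (195,235) with the red block at (191,235). The tray is at (457,235), at the -y end of the mat, with the tape at (288,251) and the reel at (303,167). The coupling shapes are black at (353,165) and orange at (372,143), (380,174) and (337,188). The black one is the one meant; I'll confirm it in a crop and measure.

```bash
python3 - <<'E'
from h import *
I=cv2.imread("pics/top0.png"); S=cv2.imread("pics/side0.png")
a=cv2.resize(I[195:275,165:225],None,fx=6,fy=6,interpolation=cv2.INTER_CUBIC)
b=cv2.resize(I[135:195,325:395],None,fx=5,fy=5,interpolation=cv2.INTER_CUBIC)
c=np.zeros((480,720,3),np.uint8); c[:480,:360]=a; c[:300,365:715]=b; cv2.imwrite("pics/crop1.png",c)
D=np.load("/tmp/top0.npy"); P=cloud("top",D)
hsv=cv2.cvtColor(I,cv2.COLOR_BGR2HSV)
def big(m,lo):
    n,l,s,c=cv2.connectedComponentsWithStats(m.astype(np.uint8)); return [(i,s[i],l==i,c[i]) for i in range(1,n) if s[i,4]>lo]
# mat
m=cv2.inRange(hsv,(95,120,30),(125,255,200)); m[:200]=0; m[300:]=0; m[:,:240]=0; m[:,490:]=0
m=cv2.morphologyEx(m,cv2.MORPH_CLOSE,np.ones((5,5)))
pts=np.argwhere(m)[:,::-1].astype(np.float32)
h=cv2.convexHull(pts.astype(np.int32))[:,0]
W=np.array([cast("top",u,v,.003)[:2] for u,v in h],np.float32)
print("mat",cv2.minAreaRect(W))
# tray rim, depth
z=P[...,2]; roi=np.zeros_like(z,bool)
roi[195:280,430:490]=1
Q=P[roi&(z>.015)&(z<.06)]; print("tray",cv2.minAreaRect(Q[:,:2].astype(np.float32)),np.percentile(Q[:,2],[5,50,95]))
# plate top
roi[:]=0; roi[195:280,165:230]=1
Q=P[roi&(z>.043)&(z<.053)]; print("plate",len(Q),cv2.minAreaRect(Q[:,:2].astype(np.float32)),Q.mean(0))
for zz in (.05,.06,.07,.08,.09): print(zz,(roi&(z>zz)).sum(),P[roi&(z>zz)].mean(0))
r=(cv2.inRange(hsv,(0,120,80),(8,255,255))>0)&roi; print("red",P[r].mean(0),np.argwhere(r).mean(0)[::-1],r.sum())
k=(hsv[...,2]<60); roi[:]=0; roi[150:180,340:368]=1
uv=np.argwhere(k&roi).mean(0)[::-1]; print("coup",uv,cast("top",*uv,.015),z[k&roi].max(), (k&roi).sum())
E
```

```text
mat ((0.45981109142303467, -0.16276699304580688), (0.16981056332588196, 0.5734776258468628), 4.594762802124023)
tray ((0.44620227813720703, -0.4019397795200348), (0.20926225185394287, 0.10898745059967041), 14.668976783752441) [0.02354096 0.03416438 0.04412532]
plate 1243 ((0.4885438084602356, 0.3214811682701111), (0.07894968241453171, 0.13595764338970184), 82.3741455078125) [0.48809955 0.31934149 0.04958442]
0.05 813 [0.48617176 0.31243852 0.07862331]
0.06 150 [0.48694194 0.27740876 0.1975844 ]
0.07 111 [0.4887238  0.26275979 0.24408229]
0.08 36 [0.48487622 0.14563875 0.60006303]
0.09 18 [ 0.45806139 -0.0264474   1.11532303]
red [0.48740196 0.31868477 0.07169679] [190.24615385 234.78461538] 65
coup [352.78125 164.84375] [ 0.67912247 -0.11696229  0.015     ] 0.036116802423913574 64
```

View pics/crop1.png

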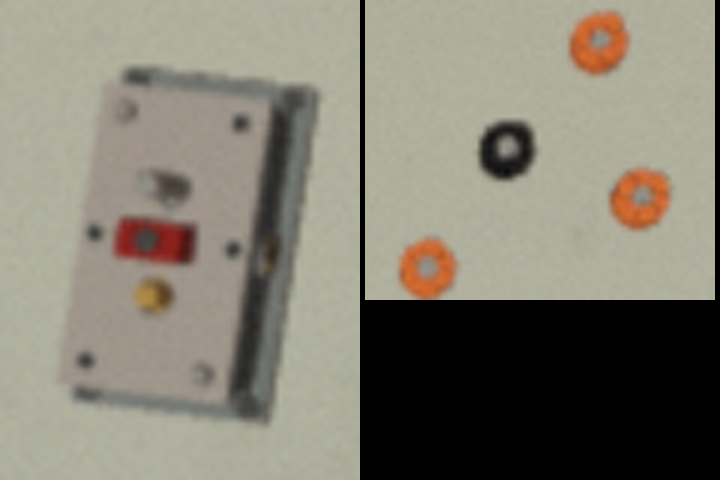

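The crop confirms the black coupling at (353,165), standing. On the plate, the steel shaft is on the far (+x) side and the brass shaft on the near side. I'll take one more measurement for the tray edges, tape, pump yaw and heights.

```bash
python3 - <<'E'
from h import *
I=cv2.imread("pics/top0.png"); D=np.load("/tmp/top0.npy"); P=cloud("top",D); z=P[...,2]
hsv=cv2.cvtColor(I,cv2.COLOR_BGR2HSV)
roi=np.zeros_like(z,bool); roi[200:275,168:220]=1
m=(roi&(z>.043)&(z<.12)).astype(np.uint8); m=cv2.morphologyEx(m,cv2.MORPH_OPEN,np.ones((5,5)))
c=max(cv2.findContours(m,0,1)[0],key=cv2.contourArea)[:,0]
W=np.array([cast("top",u,v,.048)[:2] for u,v in c],np.float32); print("plate hull",cv2.minAreaRect(W), np.median(z[(m>0)]))
for nm,uv in(("drive top",(148/6+165,185/6+195)),("idler top",(153/6+165,295/6+195)),("dowel?",(124/6+165,109/6+195)),("dowel2",(202/6+165,373/6+195))):
    print(nm,uv,cast("top",*uv,{"drive top":.085,"idler top":.062}.get(nm,.0535)))
def rect(mask,zz,nm):
    n,l,s,ct=cv2.connectedComponentsWithStats(mask.astype(np.uint8)); i=1+np.argmax(s[1:,4])
    c=np.argwhere(l==i)[:,::-1]; W=np.array([cast("top",u,v,zz)[:2] for u,v in c],np.float32); print(nm,s[i],cv2.minAreaRect(W),cv2.minEnclosingCircle(W)); return W
r=np.zeros_like(roi); r[200:280,428:485]=1
t=r&(hsv[...,1]<90)
t=cv2.morphologyEx(t.astype(np.uint8),cv2.MORPH_OPEN,np.ones((4,4)))
W=rect(t,.044,"tray@rim")
rect(t,.003,"tray@base")
# row-frame extents, origin mat centre, axis y at 94.6deg
for a in (4.0,4.6):
  ey=np.array([-np.sin(np.radians(a)),np.cos(np.radians(a))]); print(a,"tray y-extent in mat frame",np.percentile((W-[.46,-.163])@ey,[1,99]))
r[:]=0; r[235:268,272:304]=1
rect(r&(hsv[...,2]<45),.012,"tape")
# centre line
r[:]=0; r[225:262,305:430]=1
q=np.argwhere(r&(hsv[...,1]<110)&(hsv[...,2]>110))[:,::-1]
L=np.array([cast("top",u,v,.003)[:2] for u,v in q],np.float32); print("line",len(L),cv2.fitLine(L,cv2.DIST_HUBER,0,.01,.01).ravel(), np.degrees(np.arctan2(*cv2.fitLine(L,cv2.DIST_HUBER,0,.01,.01).ravel()[1::-1])))
cv2.imwrite("pics/crop2.png",cv2.resize(I[195:285,260:485],None,fx=3.5,fy=3.5,interpolation=cv2.INTER_CUBIC))
E
```

```text
plate hull ((0.4884174168109894, 0.3206954002380371), (0.07839079201221466, 0.1361662596464157), 82.36587524414062) 0.05025863568433364
drive top (189.66666666666666, 225.83333333333334) [0.51021971 0.31632887 0.085     ]
idler top (190.5, 244.16666666666666) [0.46296681 0.3206615  0.062     ]
dowel? (185.66666666666666, 213.16666666666666) [0.54597386 0.33832754 0.0535    ]
dowel2 (198.66666666666666, 257.1666666666667) [0.4283974  0.30103801 0.0535    ]Traceback (most recent call last):
  File "<stdin>", line 16, in <module>
  File "<stdin>", line 12, in rect
  File "h.py", line 6, in cast
    f,cx,cy,T=cal(n); d=T[:3,:3]@np.array([(u-cx)/f,(v-cy)/f,1]); o=T[:3,3]
              ~~~^^^
  File "h.py", line 4, in cal
    c=get_calibration(n); return 200/np.tan(np.radians(c["fov_y"])/2),c["cx"],c["cy"],np.array(c["extrinsics"])
ValueError: time passes only in moves, steps and waits
```

```bash
python3 - <<'E'
import re
s=open("h.py").read()
s=s.replace("def cal(n):","import functools\n@functools.cache\ndef cal(n):"); open("h.py","w").write(s)
E
cat > m.py <<'E'
from h import *
def rect(mask,zz,nm):
    n,l,s,ct=cv2.connectedComponentsWithStats(mask.astype(np.uint8)); i=1+np.argmax(s[1:,4])
    c=np.argwhere(l==i)[:,::-1]; W=np.array([cast("top",u,v,zz)[:2] for u,v in c],np.float32); print(nm,s[i],cv2.minAreaRect(W),cv2.minEnclosingCircle(W)); return W
I=cv2.imread("pics/top0.png"); D=np.load("/tmp/top0.npy")
hsv=cv2.cvtColor(I,cv2.COLOR_BGR2HSV)
r=np.zeros(D.shape,bool); r[200:280,428:485]=1
t=r&(hsv[...,1]<90)
t=cv2.morphologyEx(t.astype(np.uint8),cv2.MORPH_OPEN,np.ones((4,4)))
ey=lambda a:np.array([-np.sin(np.radians(a)),np.cos(np.radians(a))])
for zz in(.044,.003):
  W=rect(t,zz,"tray@%g"%zz); print("tray y-extent",np.percentile((W-[.46,-.163])@ey(4.4),[1,99]))
r[:]=0; r[235:268,272:304]=1
rect(r&(hsv[...,2]<45),.012,"tape")
r[:]=0; r[225:262,305:430]=1
q=np.argwhere(r&(hsv[...,1]<110)&(hsv[...,2]>110))[:,::-1]
L=np.array([cast("top",u,v,.003)[:2] for u,v in q],np.float32); l=cv2.fitLine(L,cv2.DIST_HUBER,0,.01,.01).ravel(); print("line",len(L),l, np.degrees(np.arctan2(l[1],l[0])))
cv2.imwrite("pics/crop2.png",cv2.resize(I[195:285,260:485],None,fx=3.5,fy=3.5,interpolation=cv2.INTER_CUBIC))
E
python3 m.py
```

```text
tray@0.044 [ 429  201   57   80 3363] ((0.46318820118904114, -0.39136266708374023), (0.14975260198116302, 0.21900054812431335), 86.46363067626953) ((0.4631738066673279, -0.3915952444076538), 0.1326214075088501)
tray y-extent [-0.3103736  -0.14723834]
tray@0.003 [ 429  201   57   80 3363] ((0.46338438987731934, -0.40532806515693665), (0.15548375248908997, 0.22738175094127655), 86.4636459350586) ((0.4633694291114807, -0.4055696129798889), 0.13769303262233734)
tray y-extent [-0.32746794 -0.15808943]
tape [277 240  22  22 191] ((0.4417932629585266, 0.06897319108247757), (0.058051783591508865, 0.057668235152959824), 89.54605865478516) ((0.4406028091907501, 0.06831762939691544), 0.03067149966955185)
line 144 [ 0.07893349 -0.9968799   0.46258965 -0.19104806] -85.47273
```

View pics/crop2.png

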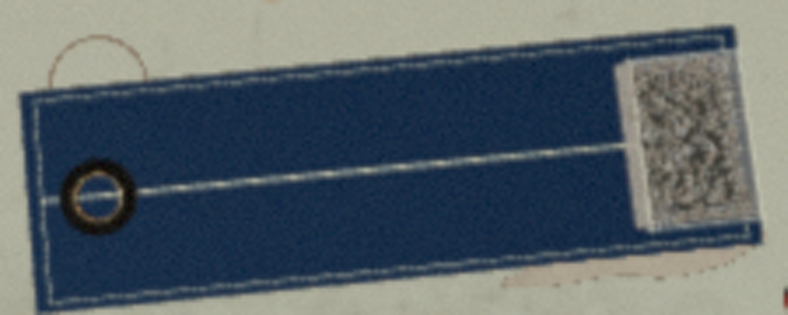

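The crop shows the tray's left wall at crop x≈625 (image u≈438.6) and the line ending at it. The tape is at crop (98,196). The row runs from the tray toward +y, and the line's yaw is +4.5°. I'm moving to the coupling first.

>>> jog_arm(
  steps=[
    [[0, 0, 0.01, 10.66, 0.3], [0, 0, 0.01, 10.66, 0.3], [0, 0, 0.01, 10.66, 0.3], [0, 0, 0.01, 10.66, 0.3], [0, 0, 0.01, 10.66, 0.3], [0, 0, 0.01, 10.66, 0.3], [-0.049, 0.0297, 0, 0, 0.3], [-0.049, 0.0297, 0, 0, 0.3], [-0.049, 0.0297, 0, 0, 0.3], [-0.049, 0.0297, 0, 0, 0.3]],
  ],
  squeeze=15,
)

```text
clock: 1.35
eef_pos: [0.3455, 0.3473, 0.3444]
ee_rot: [0.679, 0.735, -0.0, 0.0]
wrist_force: [1.0, -0.4, 0.4]
gripper_width: 0.066
grip_force: 0.0
```

>>> jog_arm(
  steps=[
    [[-0.049, 0.0297, 0, 0, 0.3], [-0.049, 0.0297, 0, 0, 0.3], [-0.049, 0.0297, 0, 0, 0.3], [-0.049, 0.0297, 0, 0, 0.3], [-0.049, 0.0297, 0, 0, 0.3], [-0.049, 0.0297, 0, 0, 0.3], [-0.049, 0.0297, 0, 0, 0.3], [-0.049, 0.0297, 0, 0, 0.3], [-0.049, 0.0297, 0, 0, 0.3], [-0.049, 0.0297, 0, 0, 0.3]],
  ],
)

```text
clock: 2.6
eef_pos: [0.6803, -0.1179, 0.3441]
ee_rot: [0.679, 0.734, -0.0, -0.0]
wrist_force: [0.3, 0.1, -1.1]
gripper_width: 0.0659
grip_force: 0.0
```

>>> jog_arm(
  steps=[
    [[0, 0, 0.03, 0, 0.3], [0, 0, 0.03, 0, 0.3], [0, 0, 0, 0, 0.3]],
  ],
)

```text
clock: 2.98
eef_pos: [0.6785, -0.1163, 0.2814]
ee_rot: [0.679, 0.734, -0.002, -0.003]
wrist_force: [-0.3, 1.2, 0.1]
gripper_width: 0.0661
grip_force: 0.0
```

```bash
python3 - <<'E'
from h import *
I,D=save("side","side1")
cv2.imwrite("pics/crop3.png",cv2.resize(I[120:270,250:430][:,:,::-1],None,fx=3.5,fy=3.5,interpolation=cv2.INTER_CUBIC))
hsv=cv2.cvtColor(I,cv2.COLOR_RGB2HSV); r=np.zeros(D.shape,bool); r[226:250,332:354]=1
k=r&(hsv[...,2]<60); q=np.argwhere(k)[:,::-1]; print(q.min(0),q.max(0),q.mean(0)); c=(q.min(0)+q.max(0))/2; print(cast("side",*c,.014))
print(state()["eef_pos"])
E
```

```text
[338 230] [349 243] [343.27131783 237.3255814 ]
[ 0.68164688 -0.11802727  0.014     ]
[ 0.67917006 -0.11629015  0.28344678]
```

View pics/crop3.png

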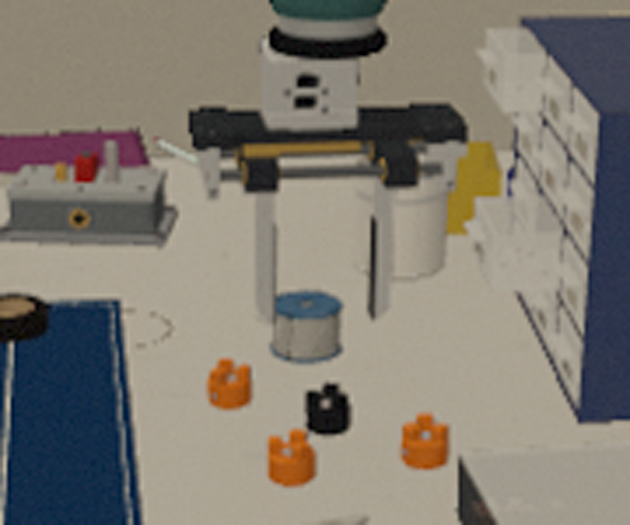

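The side view shows the black coupling at about (343,237) between the open fingers, and the two views agree within 2 mm. Descending to grip.

>>> jog_arm(
  steps=[
    [[0, 0, 0.03, 0, 0.3], [0, 0, 0.03, 0, 0.3], [0, 0, 0.015, 0, 0.3], [0, 0, 0.003, 0, 0.3], [0, 0, 0, 0, 1], [0, 0, 0, 0, 1], [0, 0, 0, 0, 1], [0, 0, 0, 0, 1]],
  ],
)

```text
clock: 4.03
eef_pos: [0.6797, -0.1163, 0.2072]
ee_rot: [0.679, 0.734, 0.0, 0.001]
wrist_force: [0.2, -0.2, 1.7]
gripper_width: 0.0305
grip_force: 15.0
```

>>> jog_arm(
  steps=[
    [[0, 0, -0.03, 0, 1], [0, 0, -0.05, 0, 1], [0, 0, -0.05, 0, 1], [-0.02875, -0.03705, 0, 0, 1], [-0.02875, -0.03705, 0, 0, 1], [-0.02875, -0.03705, 0, 0, 1], [-0.02875, -0.03705, 0, 0, 1], [-0.02875, -0.03705, 0, 0, 1], [-0.02875, -0.03705, 0, 0, 1], [0, 0, 0, 0, 1]],
  ],
)

```text
clock: 5.28
eef_pos: [0.4693, -0.3074, 0.3368]
ee_rot: [0.68, 0.733, -0.0, -0.0]
wrist_force: [0.8, 0.1, -0.3]
gripper_width: 0.0303
grip_force: 15.0
```

>>> jog_arm(
  steps=[
    [[0, 0, 0.04, 0, 1], [0, 0, 0.04, 0, 1], [0, 0, 0.02, 0, 1], [0, 0, 0, 0, 1]],
  ],
)

```text
clock: 5.78
eef_pos: [0.4715, -0.3047, 0.2351]
ee_rot: [0.679, 0.735, 0.0, -0.002]
wrist_force: [0.3, 0.2, 0.1]
gripper_width: 0.0305
grip_force: 15.0
```

>>> jog_arm(
  steps=[
    [[0, 0, 0.012, 0, 1], [0, 0, 0.008, 0, 1], [0, 0, 0.003, 0, 1], [0, 0, 0.001, 0, 1], [0, 0, 0, 0, 1], [0, 0, 0, 0, 1]],
  ],
)

```text
clock: 6.52
eef_pos: [0.4715, -0.3058, 0.2129]
ee_rot: [0.679, 0.734, 0.0, 0.0]
wrist_force: [-0.2, -0.1, -0.6]
gripper_width: 0.0303
grip_force: 15.0
```

>>> jog_arm(
  steps=[
    [[0, 0, 0.001, 0, 1], [0, 0, 0.0005, 0, 1], [0, 0, 0, 0, 1], [0, 0, 0, 0, 1]],
  ],
)

```text
clock: 7.02
eef_pos: [0.4715, -0.3057, 0.2111]
ee_rot: [0.679, 0.734, 0.0, -0.0]
wrist_force: [-0.1, -0.2, -0.4]
gripper_width: 0.0304
grip_force: 15.0
```

>>> jog_arm(
  steps=[
    [[0, 0, 0.0007, 0, 1], [0, 0, 0, 0, 1], [0, 0, 0, 0, 1]],
  ],
)

```text
clock: 7.4
eef_pos: [0.4714, -0.3057, 0.2104]
ee_rot: [0.679, 0.734, 0.0, -0.0]
wrist_force: [0.1, -0.5, -0.8]
gripper_width: 0.0305
grip_force: 15.0
```

>>> jog_arm(
  steps=[
    [[0, 0, 0, 0, 0.6], [0, 0, 0, 0, 0.55], [0, 0, 0, 0, 0.5], [0, 0, -0.02, 0, 0.5], [0, 0, -0.04, 0, 0.5], [0, 0, -0.05, 0, 0.5]],
  ],
)

```text
clock: 8.15
eef_pos: [0.4711, -0.3055, 0.3207]
ee_rot: [0.679, 0.734, -0.0, -0.001]
wrist_force: [0.7, -0.3, -0.3]
gripper_width: 0.0467
grip_force: 0.0
```

>>> jog_arm(
  steps=[
    [[0, 0, -0.01, -9.76, 0.4], [0, 0, -0.01, -9.76, 0.4], [0, 0, 0, -9.76, 0.4], [0, 0, 0, -9.76, 0.4], [0, 0, 0, -9.76, 0.4], [0, 0, 0, -9.76, 0.4], [0, 0, 0, -9.76, 0.4], [0, 0, 0, -9.76, 0.4], [0, 0, 0, 0, 0.4]],
  ],
)

```text
clock: 9.28
eef_pos: [0.4714, -0.3057, 0.3404]
ee_rot: [0.066, 0.998, 0.0, -0.0]
wrist_force: [-0.2, -0.6, -0.0]
gripper_width: 0.0562
grip_force: 0.0
```

>>> jog_arm(
  steps=[
    [[0.00606, 0.0565, 0, 0, 0.4], [0.00606, 0.0565, 0, 0, 0.4], [0.00606, 0.0565, 0, 0, 0.4], [0.00606, 0.0565, 0, 0, 0.4], [0.00606, 0.0565, 0, 0, 0.4], [0.00606, 0.0565, 0, 0, 0.4], [0.00606, 0.0565, 0, 0, 0.4], [0.00606, 0.0565, 0, 0, 0.4], [0.00606, 0.0565, 0, 0, 0.4], [0.00606, 0.0565, 0, 0, 0.4]],
  ],
)

```text
clock: 10.52
eef_pos: [0.484, 0.2643, 0.3407]
ee_rot: [0.066, 0.998, 0.0, 0.0]
wrist_force: [0.9, -1.0, -0.2]
gripper_width: 0.0565
grip_force: 0.0
```

>>> jog_arm(
  steps=[
    [[0.00606, 0.0565, 0, 0, 0.4], [0, 0, 0.01, 0, 0.4], [0, 0, 0.02, 0, 0.4], [0, 0, 0, 0, 0.4]],
  ],
)

```text
clock: 11.02
eef_pos: [0.4847, 0.3179, 0.3087]
ee_rot: [0.066, 0.998, -0.001, -0.002]
wrist_force: [-0.4, 0.3, 0.4]
gripper_width: 0.0566
grip_force: 0.0
```

```bash
python3 - <<'E'
from h import *
I,D=save("side","side2"); J,_=save("top","top2")
a=cv2.resize(I[100:220,200:340],None,fx=3.3,fy=3.3,interpolation=cv2.INTER_CUBIC)
b=cv2.resize(J[190:280,400:490],None,fx=3.7,fy=3.7,interpolation=cv2.INTER_CUBIC)
c=np.zeros((400,800,3),np.uint8); c[:a.shape[0],:a.shape[1]]=a; c[:333,463:796]=b
cv2.imwrite("pics/crop4.png",c[:,:,::-1]); print(state()["eef_pos"])
E
```

```text
[0.4856188  0.31827054 0.31058364]
```

View pics/crop4.png

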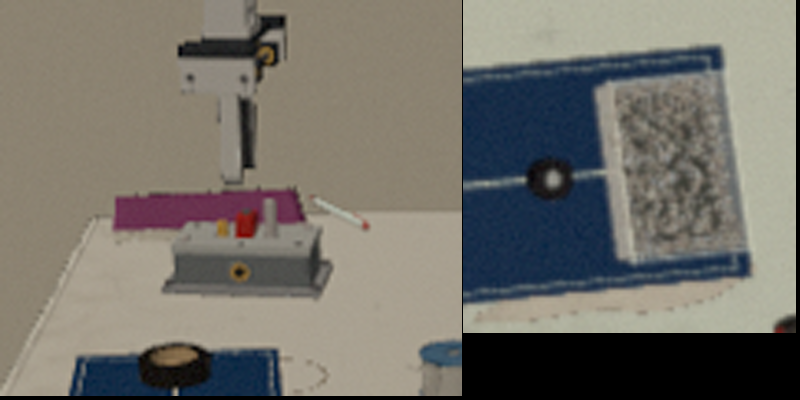

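The coupling stands on the line with about 3 cm to the tray. In the side crop the red block is at (246,223) and the fingertips at (233,180), so the tool looks slightly low in x. I'll check with masks.

```bash
python3 - <<'E'
from h import *
I=cv2.imread("pics/side2.png"); D=np.load("/tmp/side2.npy"); P=cloud("side",D)
hsv=cv2.cvtColor(I,cv2.COLOR_BGR2HSV); r=np.zeros(D.shape,bool); r[150:190,250:310]=1
k=r&((hsv[...,0]<8)|(hsv[...,0]>172))&(hsv[...,1]>140)&(hsv[...,2]>70)
q=np.argwhere(k)[:,::-1]; print(len(q),q.min(0),q.max(0)); c=(q.min(0)+q.max(0))/2
print("front-face x mid",cast("side",c[0],q[:,1].max(),.049),cast("side",*c,.062), P[k].mean(0))
J=cv2.imread("pics/top0.png"); h=cv2.cvtColor(J,cv2.COLOR_BGR2HSV); r[:]=0; r[220:250,175:210]=1
k=r&((h[...,0]<8)|(h[...,0]>172))&(h[...,1]>120); q=np.argwhere(k)[:,::-1]; print(q.min(0),q.max(0))
for u in (q[:,0].min(),): print("left top edge",cast("top",u-.5,(q[:,1].min()+q[:,1].max())/2,.07))
for v in (q[:,1].min()-.5,q[:,1].max()+.5): print(cast("top",q[:,0].mean(),v,.065))
E
```

```text
44 [271 164] [277 171]
front-face x mid [0.48768168 0.31635249 0.049     ] [0.48846812 0.31217114 0.062     ] [0.48861081 0.31506386 0.06152982]
[184 232] [196 238]
left top edge [0.48715277 0.33694664 0.07      ]
[0.49623912 0.32087593 0.065     ]
[0.47781798 0.32045268 0.065     ]
```

>>> jog_arm(
  steps=[
    [[-0.0018, 0.0018, 0, 0, 0.4], [0, 0, 0.025, 0, 0.4], [0, 0, 0.02, 0, 0.4], [0, 0, 0.01, 0, 0.4], [0, 0, 0.003, 0, 0.4], [0, 0, 0, 0, 0.4], [0, 0, 0, 0, 0.4]],
  ],
)

```text
clock: 12.0
eef_pos: [0.4878, 0.3209, 0.2533]
ee_rot: [0.065, 0.998, 0.0, 0.001]
wrist_force: [-0.3, -0.5, -0.3]
gripper_width: 0.0564
grip_force: 0.0
```

>>> jog_arm(
  steps=[
    [[0, 0, 0.002, 0, 0.4], [0, 0, 0.001, 0, 0.4], [0, 0, 0, 0, 0.4], [0, 0, 0, 0, 0.6], [0, 0, 0, 0, 0.65], [0, 0, 0, 0, 0.75], [0, 0, 0, 0, 1], [0, 0, 0, 0, 1]],
  ],
  squeeze=30,
)

```text
clock: 13.0
eef_pos: [0.4877, 0.3213, 0.2496]
ee_rot: [0.065, 0.998, 0.001, 0.0]
wrist_force: [-0.7, 3.4, -1.0]
gripper_width: 0.0301
grip_force: 30.0
```

>>> jog_arm(
  steps=[
    [[0, 0.0008, 0, 0, 1], [0, 0, 0, 0, 1], [0, 0, -0.002, 0, 1], [0, 0, -0.003, 0, 1], [0, 0, 0, 0, 1]],
  ],
)

```text
clock: 13.62
eef_pos: [0.4877, 0.3216, 0.2545]
ee_rot: [0.065, 0.998, 0.0, -0.0]
wrist_force: [0.6, 2.5, -4.2]
gripper_width: 0.0296
grip_force: 30.0
```

>>> jog_arm(
  steps=[
    [[0, 0.0007, -0.004, 0, 1], [0, 0, -0.004, 0, 1], [0, 0, -0.006, 0, 1], [0, 0, -0.008, 0, 1], [0, 0, -0.01, 0, 1], [0, 0, -0.02, 0, 1], [0, 0, -0.03, 0, 1], [0, 0, -0.03, 0, 1], [0, 0, 0, 0, 1]],
  ],
)

```text
clock: 14.75
eef_pos: [0.4883, 0.3225, 0.3694]
ee_rot: [0.065, 0.998, 0.002, 0.003]
wrist_force: [-0.7, -0.3, -3.1]
gripper_width: 0.0298
grip_force: 30.0
```

```bash
python3 - <<'E'
from h import *
I,D=save("side","side3"); J,_=save("top","top3")
a=cv2.resize(I[60:200,210:350],None,fx=3.2,fy=3.2,interpolation=cv2.INTER_CUBIC)
cv2.imwrite("pics/crop5.png",a[:,:,::-1]); print(state()["eef_pos"],state()["wrist_force"],state()["torque"])
E
```

```text
[0.48734677 0.32200023 0.36611408] [-0.48342561  0.72476126 -3.586483  ] [0.00164475 0.0011009  0.03522793]
```

View pics/crop5.png

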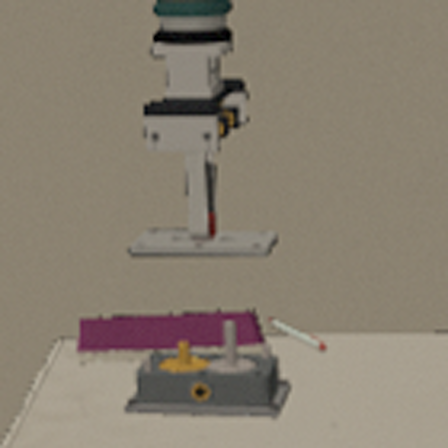

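The plate is held level, with both gears still in their pockets (brass at (183,355), steel at (230,345) in the crop). Carrying it to the mat.

>>> jog_arm(
  steps=[
    [[0, 0, 0, -6, 1], [0, 0, 0, -6, 1], [0.002, -0.017, 0, 0, 1], [0.004, -0.033, 0, 0, 1], [0.00543, -0.045, 0, 0, 1], [0.00543, -0.045, 0, 0, 1], [0.00543, -0.045, 0, 0, 1], [0.00543, -0.045, 0, 0, 1], [0.00543, -0.045, 0, 0, 1], [0.00543, -0.045, 0, 0, 1]],
  ],
)

```text
clock: 16.1
eef_pos: [0.4736, -0.002, 0.3657]
ee_rot: [-0.039, 0.999, -0.0, -0.001]
wrist_force: [0.5, 0.2, -3.7]
gripper_width: 0.0299
grip_force: 30.0
```

>>> jog_arm(
  steps=[
    [[0.00543, -0.045, 0, 0, 1], [0.00543, -0.045, 0, 0, 1], [0.00543, -0.045, 0, 0, 1], [0.00543, -0.045, 0, 0, 1], [0.0047, -0.0405, 0.01, 0, 1], [0, 0, 0.03, 0, 1], [0, 0, 0.04, 0, 1], [0, 0, 0.03, 0, 1], [0, 0, 0, 0, 1], [0, 0, 0, 0, 1]],
  ],
)

```text
clock: 17.35
eef_pos: [0.4661, -0.2222, 0.2571]
ee_rot: [-0.04, 0.999, -0.0, 0.0]
wrist_force: [0.4, -0.2, -2.6]
gripper_width: 0.0297
grip_force: 30.0
```

>>> jog_arm(
  steps=[
    [[0.001, 0, 0.015, 0, 1], [0, 0, 0.015, 0, 1], [0, 0, 0.008, 0, 1], [0, 0, 0.003, 0, 1], [0, 0, 0.001, 0, 1], [0, 0, 0, 0, 1], [0, 0, 0, 0, 1]],
  ],
)

```text
clock: 18.23
eef_pos: [0.4653, -0.2219, 0.2148]
ee_rot: [-0.04, 0.999, -0.0, 0.0]
wrist_force: [0.4, 0.0, -2.7]
gripper_width: 0.0296
grip_force: 30.0
```

>>> jog_arm(
  steps=[
    [[0, 0, 0.001, 0, 1], [0, 0, 0.0005, 0, 1], [0, 0, 0, 0, 1], [0, 0, 0, 0, 1]],
  ],
)

```text
clock: 18.73
eef_pos: [0.4652, -0.2218, 0.213]
ee_rot: [-0.04, 0.999, 0.0, 0.0]
wrist_force: [-0.1, 0.0, -2.9]
gripper_width: 0.0297
grip_force: 30.0
```

>>> jog_arm(
  steps=[
    [[0, 0, 0.0005, 0, 1], [0, 0, 0.0003, 0, 1], [0, 0, 0, 0, 1], [0, 0, 0, 0, 1]],
  ],
)

```text
clock: 19.23
eef_pos: [0.4651, -0.2218, 0.2122]
ee_rot: [-0.04, 0.999, 0.0, 0.0]
wrist_force: [-0.6, 0.6, -2.1]
gripper_width: 0.0297
grip_force: 30.0
```

>>> jog_arm(
  steps=[
    [[0, 0, 0.0005, 0, 1], [0, 0, 0, 0, 1], [0, 0, 0, 0, 1]],
  ],
)

```text
clock: 19.6
eef_pos: [0.4651, -0.2218, 0.2121]
ee_rot: [-0.04, 0.999, -0.0, 0.0]
wrist_force: [-1.8, 1.2, 5.8]
gripper_width: 0.0297
grip_force: 30.0
```

Contact. Releasing gradually, then rising.

>>> jog_arm(
  steps=[
    [[0, 0, 0, 0, 0.66], [0, 0, 0, 0, 0.62], [0, 0, 0, 0, 0.55], [0, 0, 0, 0, 0.5], [0, 0, -0.02, 0, 0.5], [0, 0, -0.04, 0, 0.5], [0, 0, -0.04, 0, 0.5], [0, 0, -0.04, 0, 0.5]],
  ],
  squeeze=20,
)

```text
clock: 20.6
eef_pos: [0.465, -0.2218, 0.3528]
ee_rot: [-0.04, 0.999, 0.0, 0.0]
wrist_force: [0.3, -1.0, -0.4]
gripper_width: 0.0473
grip_force: 0.0
```

```bash
python3 - <<'E'
from h import *
J,D=save("top","top4"); I,E_=save("side","side4")
a=cv2.resize(J[195:275,165:225],None,fx=6,fy=6,interpolation=cv2.INTER_CUBIC)
b=cv2.resize(I[150:200,240:320],None,fx=5,fy=5,interpolation=cv2.INTER_CUBIC)
c=np.zeros((480,770,3),np.uint8); c[:,:360]=a; c[:250,365:765]=b; cv2.imwrite("pics/crop6.png",c[:,:,::-1])
P=cloud("top",D); Q=cloud("side",E_)
h=cv2.cvtColor(J,cv2.COLOR_RGB2HSV); r=np.zeros(D.shape,bool); r[205:270,170:220]=1
k=(r&(h[...,0]>12)&(h[...,0]<30)&(h[...,1]>110)); q=np.argwhere(k)[:,::-1]
W=np.array([cast("top",u,v,.0395)[:2] for u,v in q],np.float32); print("brass",len(q),cv2.minEnclosingCircle(W))
for lo,hi in((.052,.08),(.066,.1)):
    k=r&(P[...,2]>lo)&(P[...,2]<hi); print(lo,k.sum(),P[k].mean(0) if k.any() else 0)
r[:]=0; r[140:200,240:320]=1
k=r&(Q[...,2]>.062)&(Q[...,2]<.09)&(Q[...,1]<.36); print("side steel",k.sum(),Q[k].mean(0))
E
```

```text
brass 278 ((0.463996946811676, 0.3252374529838562), 0.02585027366876602)
0.052 45 [0.48716696 0.31926998 0.06161889]
0.066 30 [0.50841482 0.31677926 0.08031629]
side steel 32 [0.5100628  0.31724127 0.07368761]
```

View pics/crop6.png

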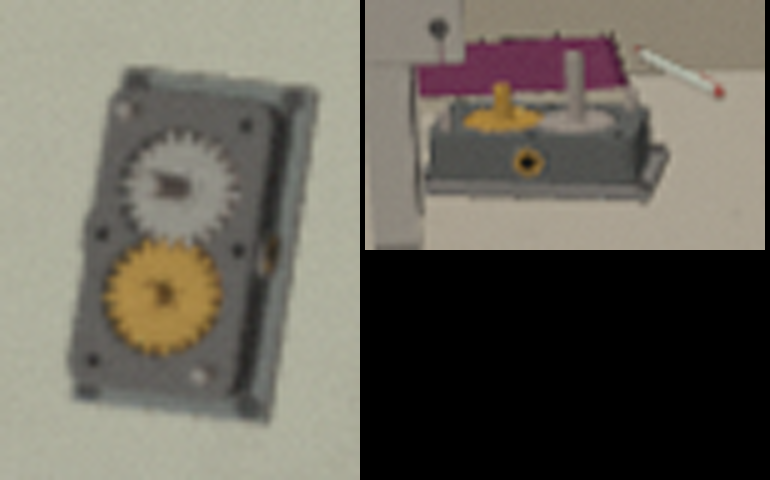

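Both gears stand in their pockets; the crop shows the steel gear's centre near (180,187) and the brass near (163,295). Moving over the drive gear.

>>> jog_arm(
  steps=[
    [[-0.00807, 0.04863, 0, 0, 0.5], [-0.00807, 0.04863, 0, 0, 0.5], [-0.00807, 0.04863, 0, 0, 0.5], [-0.00807, 0.04863, 0, 0, 0.5], [-0.00807, 0.04863, 0, 0, 0.5], [-0.00807, 0.04863, 0, 0, 0.5], [-0.00807, 0.04863, 0, 0, 0.5], [-0.00807, 0.04863, 0, 0, 0.5], [-0.00807, 0.04863, 0, 0, 0.5], [-0.00807, 0.04863, 0, 0, 0.5]],
  ],
)

```text
clock: 21.95
eef_pos: [0.5064, 0.2709, 0.3505]
ee_rot: [-0.04, 0.999, -0.0, -0.001]
wrist_force: [0.9, 0.5, 0.9]
gripper_width: 0.0472
grip_force: 0.0
```

>>> jog_arm(
  steps=[
    [[-0.00807, 0.04863, 0, 0, 0.5], [0, 0, 0.02, 0, 0.5], [0, 0, 0.03, 0, 0.5], [0, 0, 0.01, 0, 0.5], [0, 0, 0, 0, 0.5]],
  ],
)

```text
clock: 22.58
eef_pos: [0.5107, 0.3182, 0.2907]
ee_rot: [-0.04, 0.999, -0.0, -0.001]
wrist_force: [-0.2, -0.3, 0.0]
gripper_width: 0.0473
grip_force: 0.0
```

```bash
python3 - <<'E'
from h import *
I,D=save("side","side5"); J,_=save("top","top5")
a=cv2.resize(I[110:200,240:330],None,fx=4.4,fy=4.4,interpolation=cv2.INTER_CUBIC)
b=cv2.resize(J[195:280,345:490],None,fx=2.75,fy=2.75,interpolation=cv2.INTER_CUBIC)
c=np.zeros((400,800,3),np.uint8); c[:a.shape[0],:a.shape[1]]=a; c[:b.shape[0],400:400+b.shape[1]]=b[:,:400]
cv2.imwrite("pics/crop7.png",c[:,:,::-1]); print(state()["eef_pos"])
h=cv2.cvtColor(J,cv2.COLOR_RGB2HSV); r=np.zeros(D.shape,bool); r[205:275,375:428]=1
k=(r&(h[...,1]<80)&(h[...,2]>90)).astype(np.uint8); k=cv2.morphologyEx(k,cv2.MORPH_OPEN,np.ones((5,5)))
W=np.array([cast("top",u,v,.011)[:2] for v,u in np.argwhere(k)],np.float32); print("plate",cv2.minAreaRect(W))
E
```

```text
[0.51127116 0.31844229 0.29233687]
plate ((0.459652841091156, -0.2254408895969391), (0.23100195825099945, 0.10499780625104904), 22.80887794494629)
```

View pics/crop7.png

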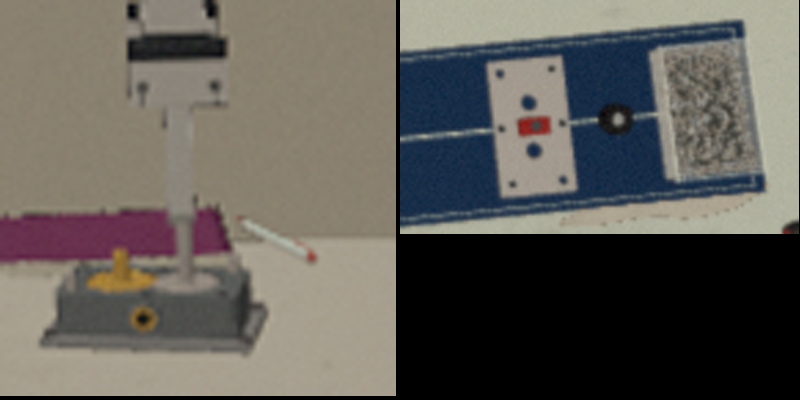

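The plate lies square and centred on the line with about 3 cm to the coupling. The finger is in line with the steel shaft (184,250 in the crop). Descending and gripping.

>>> jog_arm(
  steps=[
    [[0, 0, 0.02, 0, 0.5], [0, 0, 0.02, 0, 0.5], [0, 0, 0.008, 0, 0.5], [0, 0, 0.002, 0, 0.5], [0, 0, 0, 0, 0.7], [0, 0, 0, 0, 0.78], [0, 0, 0, 0, 0.84], [0, 0, 0, 0, 1], [0, 0, 0, 0, 1]],
  ],
  squeeze=25,
)

```text
clock: 23.8
eef_pos: [0.5109, 0.3186, 0.242]
ee_rot: [-0.04, 0.999, 0.0, 0.0]
wrist_force: [-0.1, 0.2, 1.3]
gripper_width: 0.0113
grip_force: 25.0
```

>>> jog_arm(
  steps=[
    [[0, 0, -0.003, 0, 1], [0, 0, -0.005, 0, 1], [0, 0, -0.008, 0, 1], [0, 0, -0.01, 0, 1], [0, 0, -0.02, 0, 1], [0, 0, -0.03, 0, 1], [0, 0, -0.03, 0, 1], [0, 0, 0, 0, 1]],
  ],
)

```text
clock: 24.8
eef_pos: [0.5115, 0.3188, 0.3507]
ee_rot: [-0.04, 0.999, 0.001, 0.003]
wrist_force: [0.4, 0.6, -3.8]
gripper_width: 0.0113
grip_force: 25.0
```

>>> jog_arm(
  steps=[
    [[0.005, -0.025, 0, 0, 1], [0.0092, -0.0462, 0, 0, 1], [0.0092, -0.0462, 0, 0, 1], [0.0092, -0.0462, 0, 0, 1], [0.0092, -0.0462, 0, 0, 1], [0.0092, -0.0462, 0, 0, 1], [0.0092, -0.0462, 0, 0, 1], [0.0092, -0.0462, 0, 0, 1], [0.0092, -0.0462, 0, 0, 1], [0.0092, -0.0462, 0, 0, 1]],
  ],
)

```text
clock: 26.05
eef_pos: [0.4566, -0.1297, 0.3462]
ee_rot: [-0.04, 0.999, 0.001, -0.002]
wrist_force: [0.3, -0.6, -2.1]
gripper_width: 0.0115
grip_force: 25.0
```

>>> jog_arm(
  steps=[
    [[0, 0, 0.03, 0, 1], [0, 0, 0.04, 0, 1], [0, 0, 0.02, 0, 1], [0, 0, 0, 0, 1], [0, 0, 0, 0, 1]],
  ],
)

```text
clock: 26.68
eef_pos: [0.4583, -0.1283, 0.2579]
ee_rot: [-0.04, 0.999, -0.0, -0.0]
wrist_force: [0.1, -0.4, -1.8]
gripper_width: 0.0113
grip_force: 25.0
```

```bash
python3 - <<'E'
from h import *
I,D=save("side","side6"); print(state()["eef_pos"],state()["torque"])
a=cv2.resize(I[130:330,190:310],None,fx=3,fy=3,interpolation=cv2.INTER_CUBIC)
cv2.imwrite("pics/crop8.png",a[:,:,::-1])
E
```

```text
[ 0.45863148 -0.12825825  0.25828737] [0.016942   0.02920771 0.02651979]
```

View pics/crop8.png

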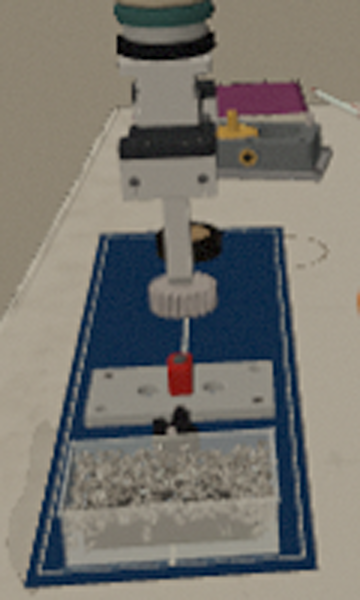

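The gear hangs level (crop (183,297)) over the line past the plate. Lowering.

>>> jog_arm(
  steps=[
    [[0.002, 0, 0.012, 0, 1], [0, 0, 0.01, 0, 1], [0, 0, 0.006, 0, 1], [0, 0, 0.002, 0, 1], [0, 0, 0.001, 0, 1], [0, 0, 0, 0, 1], [0, 0, 0, 0, 1]],
  ],
)

```text
clock: 27.6
eef_pos: [0.4567, -0.1281, 0.2269]
ee_rot: [-0.04, 0.999, -0.0, 0.0]
wrist_force: [-0.3, 0.4, -2.5]
gripper_width: 0.0112
grip_force: 25.0
```

>>> jog_arm(
  steps=[
    [[0, 0, 0.0005, 0, 1], [0, 0, 0.0005, 0, 1], [0, 0, 0, 0, 1], [0, 0, 0, 0, 1]],
  ],
)

```text
clock: 28.1
eef_pos: [0.4566, -0.1281, 0.2257]
ee_rot: [-0.04, 0.999, 0.0, 0.0]
wrist_force: [-0.8, -0.4, -3.2]
gripper_width: 0.0113
grip_force: 25.0
```

>>> jog_arm(
  steps=[
    [[0, 0, 0.0005, 0, 1], [0, 0, 0.0003, 0, 1], [0, 0, 0, 0, 1], [0, 0, 0, 0, 1]],
  ],
)

```text
clock: 28.6
eef_pos: [0.4566, -0.1281, 0.2249]
ee_rot: [-0.04, 0.999, 0.0, 0.0]
wrist_force: [0.0, -1.0, -0.8]
gripper_width: 0.0116
grip_force: 25.0
```

>>> jog_arm(
  steps=[
    [[0, 0, 0.0002, 0, 1], [0, 0, 0, 0, 0.85], [0, 0, 0, 0, 0.8], [0, 0, 0, 0, 0.7], [0, 0, 0, 0, 0.6], [0, 0, 0, 0, 0.6], [0, 0, -0.02, 0, 0.6], [0, 0, -0.04, 0, 0.6], [0, 0, -0.05, 0, 0.6], [0, 0, -0.01, 0, 0.6]],
  ],
)

```text
clock: 29.85
eef_pos: [0.4575, -0.1284, 0.3478]
ee_rot: [-0.04, 0.999, -0.001, 0.003]
wrist_force: [0.8, -0.9, -0.6]
gripper_width: 0.0374
grip_force: 0.0
```

>>> jog_arm(
  steps=[
    [[-0.00427, 0.0451, 0, 0, 0.6], [-0.00427, 0.0451, 0, 0, 0.6], [-0.00427, 0.0451, 0, 0, 0.6], [-0.00427, 0.0451, 0, 0, 0.6], [-0.00427, 0.0451, 0, 0, 0.6], [-0.00427, 0.0451, 0, 0, 0.6], [-0.00427, 0.0451, 0, 0, 0.6], [-0.00427, 0.0451, 0, 0, 0.6], [-0.00427, 0.0451, 0, 0, 0.6], [-0.00427, 0.0451, 0, 0, 0.6]],
  ],
)

```text
clock: 31.1
eef_pos: [0.4626, 0.3262, 0.3434]
ee_rot: [-0.04, 0.999, -0.001, -0.001]
wrist_force: [1.2, -0.8, -0.0]
gripper_width: 0.0376
grip_force: 0.0
```

>>> jog_arm(
  steps=[
    [[0, 0, 0.03, 0, 0.6], [0, 0, 0.03, 0, 0.6], [0, 0, 0.01, 0, 0.6], [0, 0, 0, 0, 0.6], [0, 0, 0, 0, 0.6]],
  ],
)

```text
clock: 31.72
eef_pos: [0.4636, 0.3249, 0.2756]
ee_rot: [-0.04, 0.999, 0.0, 0.001]
wrist_force: [-0.7, 0.1, 0.8]
gripper_width: 0.0374
grip_force: 0.0
```

```bash
python3 - <<'E'
from h import *
I,D=save("side","side7"); J,_=save("top","top7")
a=cv2.resize(I[110:200,230:320],None,fx=4.4,fy=4.4,interpolation=cv2.INTER_CUBIC)
b=cv2.resize(J[195:290,265:490],None,fx=1.75,fy=1.75,interpolation=cv2.INTER_CUBIC)
c=np.zeros((400,800,3),np.uint8); c[:a.shape[0],:a.shape[1]]=a; c[:b.shape[0],400:400+b.shape[1]]=b[:,:400]
cv2.imwrite("pics/crop9.png",c[:,:,::-1]); print(state()["eef_pos"])
E
```

```text
[0.46354938 0.32491008 0.27583296]
```

View pics/crop9.png

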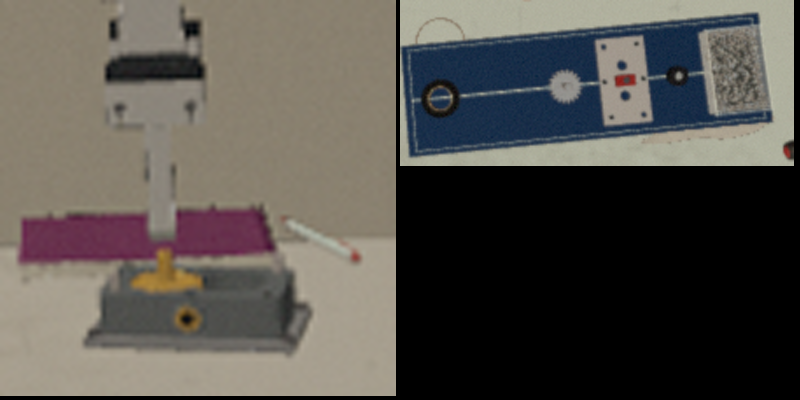

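Finger over the brass shaft; steel gear stands on the line. Gripping the idler.

>>> jog_arm(
  steps=[
    [[0, 0, 0.015, 0, 0.6], [0, 0, 0.012, 0, 0.6], [0, 0, 0.005, 0, 0.6], [0, 0, 0.002, 0, 0.6], [0, 0, 0, 0, 0.6], [0, 0, 0, 0, 0.78], [0, 0, 0, 0, 0.84], [0, 0, 0, 0, 1], [0, 0, 0, 0, 1]],
  ],
)

```text
clock: 32.95
eef_pos: [0.4631, 0.325, 0.2409]
ee_rot: [-0.04, 0.999, 0.0, 0.0]
wrist_force: [-0.3, 0.4, 0.4]
gripper_width: 0.0114
grip_force: 25.0
```

>>> jog_arm(
  steps=[
    [[0, 0, -0.003, 0, 1], [0, 0, -0.005, 0, 1], [0, 0, -0.008, 0, 1], [0, 0, -0.01, 0, 1], [0, 0, -0.02, 0, 1], [0, 0, -0.03, 0, 1], [0, 0, -0.03, 0, 1], [0, 0, 0, 0, 1]],
  ],
)

```text
clock: 33.95
eef_pos: [0.4637, 0.3253, 0.3496]
ee_rot: [-0.04, 0.999, 0.001, 0.003]
wrist_force: [0.2, 0.0, -2.3]
gripper_width: 0.0111
grip_force: 25.0
```

>>> jog_arm(
  steps=[
    [[0.0025, -0.0201, 0, 0, 1], [0.00485, -0.0435, 0, 0, 1], [0.00485, -0.0435, 0, 0, 1], [0.00485, -0.0435, 0, 0, 1], [0.00485, -0.0435, 0, 0, 1], [0.00485, -0.0435, 0, 0, 1], [0.00485, -0.0435, 0, 0, 1], [0.00485, -0.0435, 0, 0, 1], [0.00485, -0.0435, 0, 0, 1], [0, 0, 0, 0, 1]],
  ],
)

```text
clock: 35.2
eef_pos: [0.45, -0.0483, 0.3452]
ee_rot: [-0.038, 0.999, -0.0, -0.002]
wrist_force: [-0.5, 1.0, -1.8]
gripper_width: 0.0112
grip_force: 25.0
```

>>> jog_arm(
  steps=[
    [[0, 0, 0.03, 0, 1], [0, 0, 0.04, 0, 1], [0, 0, 0.03, 0, 1], [0, 0, 0.01, 0, 1], [0, 0, 0, 0, 1], [0, 0, 0, 0, 1]],
  ],
)

```text
clock: 35.95
eef_pos: [0.4518, -0.0453, 0.2375]
ee_rot: [-0.04, 0.999, -0.0, 0.001]
wrist_force: [0.6, 0.3, -2.0]
gripper_width: 0.0109
grip_force: 25.0
```

>>> jog_arm(
  steps=[
    [[0.0008, 0, 0.006, 0, 1], [0, 0, 0.004, 0, 1], [0, 0, 0.0015, 0, 1], [0, 0, 0.0005, 0, 1], [0, 0, 0, 0, 1], [0, 0, 0, 0, 1]],
  ],
)

```text
clock: 36.7
eef_pos: [0.4506, -0.0454, 0.2247]
ee_rot: [-0.04, 0.999, 0.0, 0.0]
wrist_force: [0.2, 0.7, -2.1]
gripper_width: 0.0112
grip_force: 25.0
```

>>> jog_arm(
  steps=[
    [[0, 0, 0.0005, 0, 1], [0, 0, 0.0003, 0, 1], [0, 0, 0, 0, 1], [0, 0, 0, 0, 1]],
  ],
)

```text
clock: 37.2
eef_pos: [0.4506, -0.0454, 0.2239]
ee_rot: [-0.04, 0.999, 0.0, 0.0]
wrist_force: [0.5, -0.3, -0.9]
gripper_width: 0.0111
grip_force: 25.0
```

Contact has begun (the load is dropping). Release, rise and move clear of the mat.

>>> jog_arm(
  steps=[
    [[0, 0, 0.0003, 0, 1], [0, 0, 0, 0, 0.85], [0, 0, 0, 0, 0.8], [0, 0, 0, 0, 0.7], [0, 0, 0, 0, 0.6], [0, 0, 0, 0, 0.6], [0, 0, -0.02, 0, 0.6], [0, 0, -0.04, 0, 0.6], [0, 0, -0.05, 0, 0.6], [0, 0, -0.02, 0, 0.6]],
  ],
)

```text
clock: 38.45
eef_pos: [0.4511, -0.0455, 0.3564]
ee_rot: [-0.04, 0.999, -0.001, 0.002]
wrist_force: [0.1, -0.3, -0.6]
gripper_width: 0.0376
grip_force: 0.0
```

>>> jog_arm(
  steps=[
    [[0, 0.045, 0, 0, 0.6], [0, 0.045, 0, 0, 0.6], [0, 0.045, 0, 0, 0.6], [0, 0.045, 0, 0, 0.6], [0, 0.045, 0, 0, 0.6], [0, 0.045, 0, 0, 0.6], [0, 0.045, 0, 0, 0.6], [0, 0.045, 0, 0, 0.6], [0, 0, 0, 0, 0.6]],
  ],
)

```text
clock: 39.58
eef_pos: [0.4214, 0.3158, 0.3533]
ee_rot: [-0.042, 0.999, 0.0, 0.0]
wrist_force: [0.4, -0.2, -0.5]
gripper_width: 0.0373
grip_force: 0.0
```

```bash
python3 - <<'E'
from h import *
J,_=save("top","top8"); I,_=save("side","side8")
b=cv2.resize(J[195:290,262:490],None,fx=3.4,fy=3.4,interpolation=cv2.INTER_CUBIC)
a=cv2.resize(I[190:330,190:310],None,fx=2,fy=2,interpolation=cv2.INTER_CUBIC)
c=np.zeros((600,800,3),np.uint8); c[:b.shape[0],:b.shape[1]]=b; c[320:600,:240]=a
cv2.imwrite("pics/crop10.png",c[:,:,::-1])
h=cv2.cvtColor(J,cv2.COLOR_RGB2HSV); r=np.zeros(J.shape[:2],bool); r[225:268,305:376]=1
L=np.array([.46259,-.19105]); e=np.array([-.0789,.9969]); n=np.array([.9969,.0789])
k=r&((h[...,1]<100)|((h[...,0]>10)&(h[...,0]<35)))&(h[...,2]>80)
k=cv2.morphologyEx(k.astype(np.uint8),cv2.MORPH_OPEN,np.ones((4,4)))
N,l,s,ct=cv2.connectedComponentsWithStats(k)
for i in range(1,N):
    if s[i,4]<80: continue
    W=np.array([cast("top",u,v,.0225)[:2] for v,u in np.argwhere(l==i)],np.float32); (c,rad)=cv2.minEnclosingCircle(W); c=np.array(c)-L; print(ct[i],"s",c@e,"off",c@n,"r",rad)
E
```

```text
[359.82432432 245.01351351] s 0.06125257200799799 off -0.003658663625491621 r 0.02760162577033043
[329.91603053 247.5610687 ] s 0.1433273895604155 off -0.0038986100094745174 r 0.025524927303195
```

View pics/crop10.png

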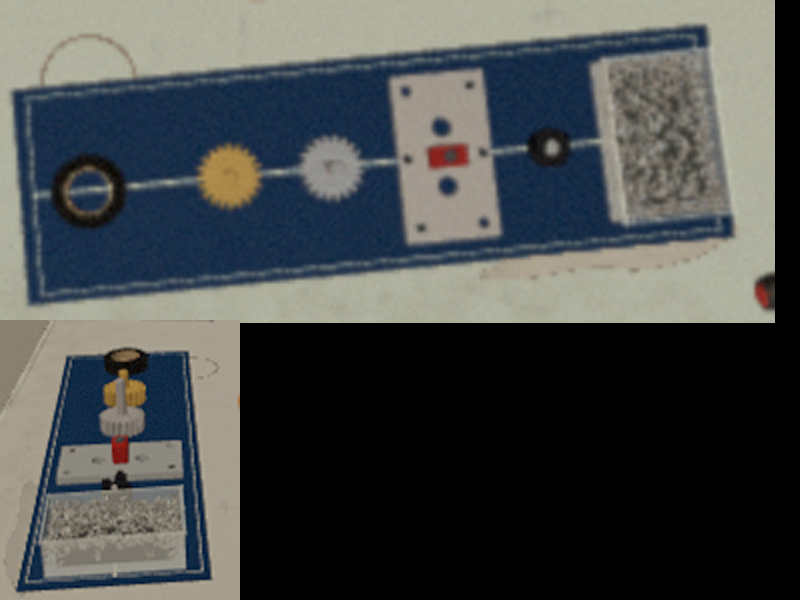

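The row is right: coupling (550,147), plate (445,155), steel gear (331,168) and brass gear (230,176), all on the line with gaps of about 3 cm. The tray and tape have not moved. Handing in.

```bash
python3 -c "
from workcell import *
print(hand_in())"
```

```text
the job is handed in; nothing more can be done
None
```

The gear pump is stripped and the job is handed in: the coupling, cover plate, drive gear and idler gear stand in that order along the white line from the tray, with gaps of about 3 cm. It took about 40 s of the 128 s allowed, and the final picture showed the tray and tape unmoved; I did not recheck the reel, which the arm never approached. The two gears sit up to about 4 mm off the line by the camera.

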